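Load the last cassette into the incubator's free slot

ROBOT

A 6-joint arm with a two-finger parallel gripper is mounted at the origin on the work surface. World frame = base frame: x ahead of the robot, y to its left, z up, the work surface at z = 0. Lengths are in m, angles in rad, forces in N, time in s.
With the tool pointing down it reaches from about 0.375 to 0.975 m from the base axis. Payload 3.8 kg.
Tool frame: the origin (TCP) lies midway between the tips of the shut fingers; the grasp point (between the pads) lies 19 mm behind it; z points along the fingers, y is the line along which they close (so a half turn about z gives the same grasp; the last joint's range is limited). The gripper opens to 85 mm and grips with 20 to 120 N. Pads are 22 mm wide; open, the fingers measure 114 mm over their backs; the gripper's body (76 mm by 85 mm) begins 54 mm behind the grasp point. The pads swing forward as they close: fully open they stand 13 mm farther back than shut.
Start: joints at [-1.241, 0.264, 1.604, -0, 1.274, -0.037], TCP at [0.242, -0.63, 0.231] pointing down, gripper open.
Joint ranges: [-2.63, 2.63], [-0.94, 2.18], [0.31, 2.57], [-1.31, 4.45], [0, 2.66], [-2.55, 2.55]. Speed limits (rad/s): [2.57, 2.57, 3.14, 3.14, 3.14, 3.14].

INTERFACE

Orientations are given as a rotation vector (axis times angle).
In Python, from workcell import bot, imaging gives the robot as it stands.
- The arm moves only by the tool step_arm, never from a script. Its argument "series" is a list of rows, each an object of numbers: "grip": the closure, from -1 (fully open) to 1 (shut); "x", "y", "z": the shift along the tool's x, y, z normalised to -1 to 1, where 1 is 500 mm; "ax", "ay", "az": the turn, a rotation vector about the tool's x, y, z normalised to -1 to 1, where 1 is 30 degrees. A call has 1 to 12 rows; each row is the pose to reach, as a shift and turn from the pose commanded when the call began, along the tool's axes at that moment; what a row does not reach only later rows make up. A row lasts 1/10 s, in which the tool goes at most 50 mm and 8.59 degrees, less where a joint would pass 70% of its speed; a pose out of reach is approached as far as the arm can. A call with a number of a shift or a turn outside -1 to 1 is refused whole. A call with a gripper value outside its range is refused whole. The fingers move at their own pace and stop on an object; "force" is the grip in N (left out, the last holds). Time passes only in rows, so rows that repeat a pose let the fingers close. It gives the time, the measured TCP pose, the force, the opening and the grip force at its end, in the units of the state.
- bot.read_state(): the state, without advancing time (a new reading comes with each control period).
- imaging.read_camera(name): name is "side" or "top"; returns a dict with "img" (420x560x3 uint8, red, green, blue), "fx", "fy", "cx", "cy" (pixels), "R" (3x3) and "t" (3): a world point X has camera coordinates R X + t. Camera axes: x right, y down, z forward; pixel columns grow to the right and rows downward; lengths in m; the calibration is good to about 2 mm. A picture is of the moment at which its call begins. There is no depth.
- bot.finish_job(): hands the job in; it is judged then, once.
The state is a dict: "time": time; "q": joint angles; "joint_vel": joint speeds; "joint_torque": joint torques, N m; "tool_pos": TCP position; "tcp_rot": TCP orientation; "wrist_force": force on the tool from outside, world axes, zero at the start; "torque": the same for the moment, N m; "width": opening from 0.0 (shut) to 1.0 (fully open); "grip_force": force on a finger pad.
Only numpy, scipy, OpenCV 4.12 (cv2) and the standard library are available. Lean on these libraries where they do the work, as an engineer would, in place of code of your own. Each camera call takes 0.05 s, during which the arm holds its last target. There are 200 camera calls.

TASK

Load the sample cassette from the cradle into the one free slot of the small incubator: two of its three slots already hold a cassette, hidden under the same spring flaps, so feel which is free. Push the cassette upright through the flap, gently, all the way down to the slot's floor so that it stands in the row with the others and every flap is shut. Do not displace the bottle, the beaker or the jar.

Things in the scene. Friction and masses are not known exactly. Their poses are not given: they have to be found in the camera images.
- cassette: the cassette to load: white plastic box 64 (x) x 30 (y) x 96 (z) mm, about 0.13 kg, edges rounded, a 5 mm high foot 56 x 22 mm at its underside, grey grip ribs on the two 64 mm faces from 67 to 87 mm height. Origin at the centre of its underside, z up. It stands upright in the cradle with about 4 mm of play each way
- cradle: grey open-topped tray 82 (x) x 48 (y) x 22 (z) mm, walls and floor 5 mm, fixed to the bench; origin at the centre of its underside. The cassette stands in it, its axes within a few degrees of the cradle's
- incubator: grey bench incubator with black flat top, fixed, 130 (x) x 190 (y) x 150 (z) mm; origin at the centre of its underside, z up; control panel on its -x face. Three upright slots side by side along its y, 52 mm apart, each 70 (x) x 36 (y) mm inside, straight walls, floor at 12 mm height (the free slot has a 2 mm pad on it). Two slots, not known which, hold a like cassette, top 42 mm below the incubator's top
- port_0 (a point): centre of the mouth of slot 0 (-y end of the row), level with the incubator's top; axes as the incubator's. A slot is too narrow for fingers that still hold a cassette: let go with it part way in, then push it on with shut fingers. Fully home in the free slot its top is 40 mm below the mouth
- port_1 (a point): centre of the mouth of slot 1 (the middle one), else as port_0
- port_2 (a point): centre of the mouth of slot 2 (+y end of the row), else as port_0
- flap_0 (a joint): angle of the dull metal flap (69 x 35 x 2.5 mm) over slot 0: 0 shut, level, its face 1 mm below the incubator's top; up to 1.5 rad, hanging into the slot. Opens downwards, hinge along x at the slot's +y edge. A spring shuts it (0.04 N m shut, 0.08 open: 2 to 5 N from a fingertip at its middle, 5 to 12 N from a cassette's flat foot) and pinches a released cassette so that it stays part way in. It shuts when the top 36 mm of the slot are clear
- flap_1 (a joint): angle of the flap over slot 1, else as flap_0
- flap_2 (a joint): angle of the flap over slot 2, else as flap_0
- bottle: bystander: amber bottle, 60 mm across, 120 mm tall; origin at the centre of its underside
- beaker: bystander: white open cup, 70 mm across, 80 mm tall; origin at the centre of its underside
- jar: bystander: low jar with white cap, 56 mm across, 60 mm tall; origin at the centre of its underside
Things that resemble listed ones, but are neither listed nor needed, are in the scene too. Leave any green look-alike of the cassette alone.

How it is judged:
By the outcome, as a careful person would: the job done as asked, in the order asked, and still so for the second after the job is handed in, with the robot touching nothing.
It also fails if it takes over 69 s, if anything falls off the work surface, if the arm or the gripper's body presses on something with over 40 N, if the wrist force passes 120 N, or if a joint passes its speed limit or range.

## Working session

There is one attempt and no reset: what is moved stays moved. The work goes in short steps, Python scripts to look and compute and a tool call to move; the robot and the scene stay as the last step left them, time stands still between calls to the robot, and variables do not carry over. Pictures are saved under pics/ and viewed, at most 10 in all, crops included, and the job is handed in when it is done.

Besides the shell and the picture viewer there is one more tool, called after "Emit:" in YAML: its name, and indented under it one key for each argument. step_arm: Moves the arm, as the interface text tells. Scaled input: -1 to 1 covers 500 mm each way for a shift and 30 degrees each way for a turn. Its arguments: {"type":"object","properties":{"series":{"type":"array","items":{"type":"object","properties":{"grip":{"type":"number"},"x":{"type":"number","minimum":-1,"maximum":1},"y":{"type":"number","minimum":-1,"maximum":1},"z":{"type":"number","minimum":-1,"maximum":1},"ax":{"type":"number","minimum":-1,"maximum":1},"ay":{"type":"number","minimum":-1,"maximum":1},"az":{"type":"number","minimum":-1,"maximum":1}}}},"force":{"type":"number"}},"required":["series"]}

```bash
mkdir -p pics; python3 - <<'E'
from workcell import bot, imaging
import cv2, numpy as np, pickle
s=bot.read_state(); print({k:np.round(v,3) for k,v in s.items()})
d={}
for n in("side","top"):
    c=imaging.read_camera(n); d[n]=c
    cv2.imwrite(f"pics/{n}0.png",c["img"][:,:,::-1])
    R=np.array(c["R"]);print(n,c["fx"],c["cx"],c["cy"],np.round(-R.T@c["t"],3),np.round(R,2).tolist())
pickle.dump(d,open("cams.pkl","wb"))
E
```

```text
{'time': np.float64(0.0), 'q': array([-1.241,  0.265,  1.605,  0.   ,  1.274, -0.037]), 'joint_vel': array([-0.001, -0.   ,  0.   , -0.   , -0.001,  0.002]), 'joint_torque': array([-1.0000e-03, -5.1512e+01, -3.6732e+01, -0.0000e+00,  1.3000e-02,
       -0.0000e+00]), 'tool_pos': array([ 0.242, -0.629,  0.23 ]), 'tcp_rot': array([-3.087e+00, -5.730e-01,  1.000e-03]), 'wrist_force': array([-0.705, -1.324,  0.054]), 'torque': array([-0.001,  0.017, -0.044]), 'grip_force': np.float64(0.0), 'width': np.float64(1.002)}
side 478.8169499147789 283.4426960176083 208.19027705402138 [ 0.444 -0.775  1.064] [[0.99, -0.15, -0.01], [-0.12, -0.75, -0.65], [0.09, 0.65, -0.76]]
top 528.031534080252 280.13802196969476 214.80685258432564 [0.433 0.015 1.371] [[-0.02, -1.0, 0.01], [-0.99, 0.02, -0.1], [0.1, -0.01, -0.99]]
```

View pics/side0.png

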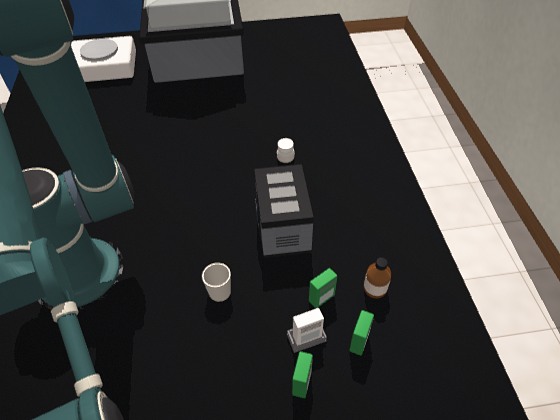

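View pics/top0.png

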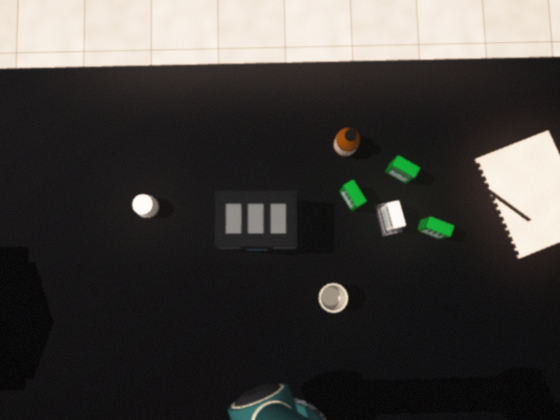

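The side view shows the white cassette in its cradle at (308,325), with green look-alikes at (322,288), (362,333) and (303,375). The incubator flaps are at (280,178), (283,192) and (285,207). In the top view the cassette is at (392,217) and the flaps are at columns 233, 256 and 278, row 218.

```bash
cat > h.py <<'E'
import cv2, numpy as np, pickle
def ray(c,uv,z):
    R=np.array(c["R"]);o=-R.T@np.array(c["t"])
    uv=np.atleast_2d(uv).astype(float)
    d=np.c_[(uv[:,0]-c["cx"])/c["fx"],(uv[:,1]-c["cy"])/c["fy"],np.ones(len(uv))]@R
    return o+d*((z-o[2])/d[:,2])[:,None]
def blobs(c,box,lo,hi=256,amin=60):
    x0,y0,x1,y1=box
    g=cv2.resize(c["img"][y0:y1,x0:x1],None,fx=4,fy=4,interpolation=cv2.INTER_CUBIC)
    m=((g.min(2)>=lo)&(g.max(2)<hi)&(g.max(2).astype(int)-g.min(2)<50)).astype(np.uint8)*255
    cs,_=cv2.findContours(m,cv2.RETR_EXTERNAL,cv2.CHAIN_APPROX_NONE)
    out=[]
    for k in cs:
        if cv2.contourArea(k)/16>=amin: out.append((k[:,0,:]+.5)/4-.5+[x0,y0])
    return out
def rect(P):
    (cx,cy),(w,h),a=cv2.minAreaRect((P[:,:2]*1000).astype(np.float32))
    if w<h: w,h,a=h,w,a+90
    return np.round([cx,cy,w,h,(a+90)%180-90],1)
E
python3 - <<'E'
from h import *
d=pickle.load(open("cams.pkl","rb"))
for n,fb,cb in(("top",(210,185,305,255),(370,190,415,245)),("side",(250,165,315,220),(280,300,335,355))):
    c=d[n]
    for k in blobs(c,fb,80): print(n,"flap",rect(ray(c,k,.149)))
    for lo in (150,190,215,235):
        for k in blobs(c,cb,lo): print(n,"cas",lo,rect(ray(c,k,.101)))
c=d["top"]; a=cv2.resize(c["img"][185:250,365:420],None,fx=7,fy=7,interpolation=2)
s=d["side"]; b=cv2.resize(s["img"][300:355,280:335],None,fx=8,fy=8,interpolation=2)
im=np.zeros((460,840,3),np.uint8); im[:455,:385]=a; im[:440,395:835]=b
cv2.imwrite("pics/z.png",im[:, :800,::-1])
E
```

```text
top flap [554.   10.6  70.1  36.7  -1.4]
top flap [555.3  63.3  70.2  37.3  -1.2]
top flap [556.5 114.4  70.3  37.3  -1. ]
top cas 150 [ 560.1 -268.    66.    48.5   12.3]
top cas 190 [ 561.9 -274.3   63.7   34.1   14.5]
top cas 215 [ 562.1 -275.4   61.9   29.8   13.8]
top cas 235 [ 562.1 -275.7   59.9   27.    13.1]
side flap [558.1  13.2  71.1  40.6  -1.3]
side flap [559.3  65.4  70.9  40.4  -1.4]
side flap [560.3 117.6  71.1  40.8  -1.2]
side cas 150 [ 565.4 -276.8   63.9   31.    13. ]
side cas 190 [ 565.8 -276.5   62.6   29.7   12.6]
side cas 215 [ 565.9 -276.5   61.9   28.6   12.6]
side cas 235 [ 566.  -276.3   61.2   27.6   12.6]
```

View pics/z.png

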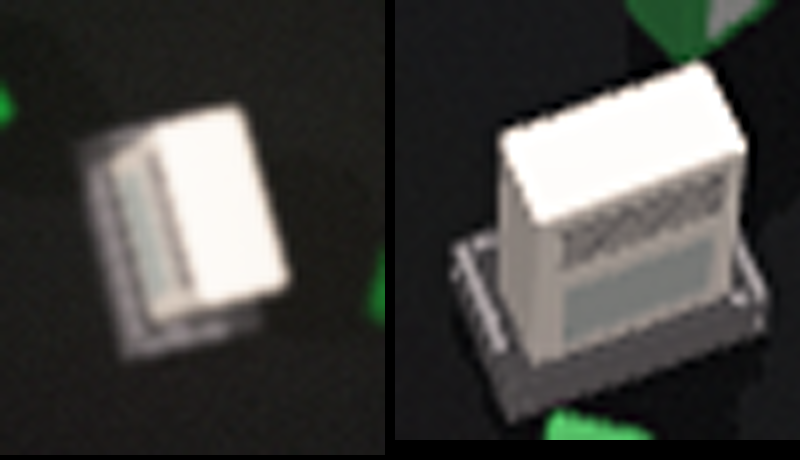

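The crop shows the cassette standing in its cradle, turned about 13°, with the ribs visible on its -y face. The incubator is turned about -1.3°. I'll feel the flaps first with shut fingers, turned so that their narrow side lies across the slot.

```bash
cat > go.py <<'E'
import sys, numpy as np
from scipy.spatial.transform import Rotation as Ro
from workcell import bot
def plan(x,y,z,yaw):  # mm, deg: row numbers from the present pose
    s=bot.read_state(); R=Ro.from_rotvec(s["tcp_rot"]); p=np.array(s["tool_pos"])*1000
    T=Ro.from_euler("z",yaw,degrees=True)*Ro.from_euler("x",180,degrees=True)
    sh=R.inv().apply(np.array([x,y,z])-p)/500
    tu=np.degrees((R.inv()*T).as_rotvec())/30
    m=R.as_matrix(); print("t %.2f p %s yaw %.1f q %s F %s w %.3f g %.1f"%(s["time"],p.round(1),np.degrees(np.arctan2(m[1,0],m[0,0])),np.round(s["q"],2),np.round(s["wrist_force"],1),s["width"],s["grip_force"]))
    print("xyz",sh.round(4),"axyz",tu.round(4))
if __name__=="__main__": plan(*map(float,sys.argv[1:]))
E
python3 go.py 557.3 64 200 88.7
```

```text
t 0.10 p [ 241.8 -629.5  230.1] yaw 21.0 q [-1.24  0.26  1.61 -0.    1.27 -0.04] F [ 0.   0.  -0.6] w 1.001 g 0.0
xyz [ 1.0863 -1.0683  0.0624] axyz [-0.0034 -0.0024 -2.2562]
```

Emit:
step_arm:
  series:
    - {"x": 0.54,"y": -0.53,"z": 0,"az": -1,"grip": 1}
    - {"x": 0.54,"y": -0.53,"z": 0,"az": -1,"grip": 1}
    - {"x": 0.54,"y": -0.53,"z": 0,"az": -1,"grip": 1}
    - {"x": 0.54,"y": -0.53,"z": 0,"az": -1,"grip": 1}
    - {"x": 0.54,"y": -0.53,"z": 0,"az": -1,"grip": 1}
    - {"x": 0.54,"y": -0.53,"z": 0,"az": -1,"grip": 1}
    - {"x": 0.54,"y": -0.53,"z": 0,"az": -1,"grip": 1}
    - {"x": 0.54,"y": -0.53,"z": 0,"az": -1,"grip": 1}
    - {"x": 0.54,"y": -0.53,"z": 0,"az": -1,"grip": 1}

```text
validation failed for argument at $.se...
```

```bash
python3 go.py 557.3 64 200 88.7
```

```text
t 0.10 p [ 241.8 -629.5  230.1] yaw 21.0 q [-1.24  0.26  1.61 -0.    1.27 -0.04] F [ 0.   0.  -0.6] w 1.001 g 0.0
xyz [ 1.0863 -1.0683  0.0624] axyz [-0.0034 -0.0024 -2.2562]
```

The call was refused and the message is cut off. I'll try one row with every field given.

Emit:
step_arm:
  series:
    - {"x": 0.54,"y": -0.53,"z": 0.0,"ax": 0.0,"ay": 0.0,"az": -1.0,"grip": 1.0}
  force: 30

```text
time: 0.2
tool_pos: [0.2609, -0.5877, 0.2298]
tcp_rot: [3.037, 0.801, -0.003]
wrist_force: [1.4, 0.7, 1.1]
width: 0.855
grip_force: 0.0
```

```bash
python3 go.py 557.3 64 200 88.7
```

```text
t 0.20 p [ 260.9 -587.7  229.8] yaw 29.5 q [-1.19  0.2   1.68 -0.    1.26 -0.13] F [1.4 0.7 1.1] w 0.855 g 0.0
xyz [ 1.1584 -0.8417  0.0572] axyz [-1.2000e-03  3.4000e-03 -1.9721e+00]
```

Emit:
step_arm:
  series:
    - {"x": 0.58,"y": -0.42,"z": 0.0,"ax": 0.0,"ay": 0.0,"az": -1.0,"grip": 1.0}
    - {"x": 0.58,"y": -0.42,"z": 0.0,"ax": 0.0,"ay": 0.0,"az": -1.0,"grip": 1.0}
    - {"x": 0.58,"y": -0.42,"z": 0.0,"ax": 0.0,"ay": 0.0,"az": -1.0,"grip": 1.0}
    - {"x": 0.58,"y": -0.42,"z": 0.0,"ax": 0.0,"ay": 0.0,"az": -1.0,"grip": 1.0}
    - {"x": 0.58,"y": -0.42,"z": 0.0,"ax": 0.0,"ay": 0.0,"az": -1.0,"grip": 1.0}
    - {"x": 0.58,"y": -0.42,"z": 0.0,"ax": 0.0,"ay": 0.0,"az": -1.0,"grip": 1.0}
    - {"x": 0.58,"y": -0.42,"z": 0.0,"ax": 0.0,"ay": 0.0,"az": -1.0,"grip": 1.0}
    - {"x": 0.58,"y": -0.42,"z": 0.0,"ax": 0.0,"ay": 0.0,"az": -1.0,"grip": 1.0}

```text
time: 1.0
tool_pos: [0.4122, -0.2542, 0.2309]
tcp_rot: [-2.721, -1.567, -0.002]
wrist_force: [0.3, -0.3, -0.8]
width: 0.001
grip_force: 0.0
```

```bash
python3 go.py 557.3 64 200 88.7
```

```text
t 1.00 p [ 412.2 -254.2  230.9] yaw 59.9 q [-0.61 -0.1   2.    0.    1.25 -0.08] F [ 0.3 -0.3 -0.8] w 0.001 g 0.0
xyz [ 0.696  -0.0683  0.0632] axyz [-0.001  -0.0043 -0.9605]
```

Emit:
step_arm:
  series:
    - {"x": 0.696,"y": -0.068,"z": 0.063,"ax": 0.0,"ay": 0.0,"az": -0.96,"grip": 1.0}
    - {"x": 0.696,"y": -0.068,"z": 0.063,"ax": 0.0,"ay": 0.0,"az": -0.96,"grip": 1.0}
    - {"x": 0.696,"y": -0.068,"z": 0.063,"ax": 0.0,"ay": 0.0,"az": -0.96,"grip": 1.0}
    - {"x": 0.696,"y": -0.068,"z": 0.063,"ax": 0.0,"ay": 0.0,"az": -0.96,"grip": 1.0}
    - {"x": 0.696,"y": -0.068,"z": 0.063,"ax": 0.0,"ay": 0.0,"az": -0.96,"grip": 1.0}
    - {"x": 0.696,"y": -0.068,"z": 0.063,"ax": 0.0,"ay": 0.0,"az": -0.96,"grip": 1.0}
    - {"x": 0.696,"y": -0.068,"z": 0.063,"ax": 0.0,"ay": 0.0,"az": -0.96,"grip": 1.0}
    - {"x": 0.696,"y": -0.068,"z": 0.063,"ax": 0.0,"ay": 0.0,"az": -0.96,"grip": 1.0}
    - {"x": 0.696,"y": -0.068,"z": 0.063,"ax": 0.0,"ay": 0.0,"az": -0.96,"grip": 1.0}
    - {"x": 0.696,"y": -0.068,"z": 0.063,"ax": 0.0,"ay": 0.0,"az": -0.96,"grip": 1.0}

```text
time: 2.0
tool_pos: [0.5575, 0.0574, 0.1994]
tcp_rot: [-2.253, -2.19, 0.002]
wrist_force: [-0.3, 0.3, 0.2]
width: 0.001
grip_force: 0.0
```

```bash
python3 go.py 557.3 63.4 153 88.7; python3 - <<'E'
from workcell import imaging
import cv2
c=imaging.read_camera("side")["img"]
cv2.imwrite("pics/s1.png",cv2.resize(c[130:260,220:350],None,fx=4.6,fy=4.6,interpolation=2)[:,:,::-1])
E
```

```text
t 2.00 p [557.5  57.4 199.4] yaw 88.4 q [ 0.06  0.07  1.89 -0.    1.18  0.09] F [-0.3  0.3  0.2] w 0.001 g 0.0
xyz [ 0.012  -0.0006  0.0927] axyz [-0.002   0.0016 -0.0108]
```

View pics/s1.png

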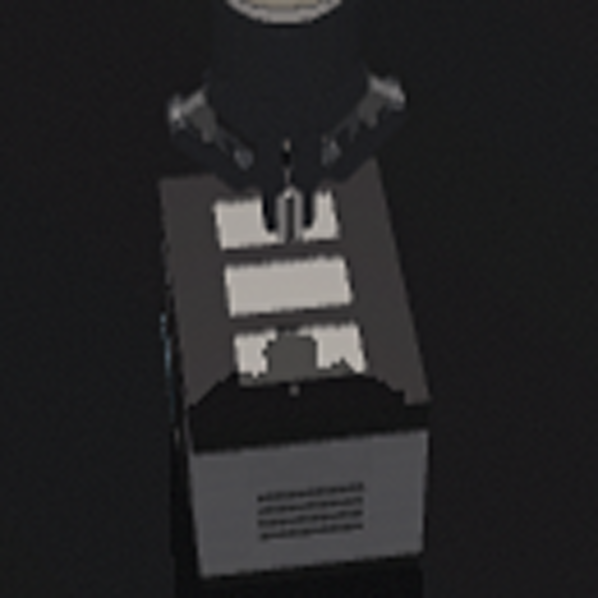

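The shut fingertips are at crop pixel (289,240), which is image (282.8,182.2), above the middle flap. I'll compare that with the robot's own pose.

```bash
python3 - <<'E'
from h import *
d=pickle.load(open("cams.pkl","rb"))
print(ray(d["side"],[[282.8,182.2]],.1995)*1000)
E
python3 go.py 557.3 63.4 153 88.7
```

```text
[[559.58791464  49.8443404  199.5       ]]
t 2.05 p [557.5  57.1 199.6] yaw 88.3 q [ 0.06  0.07  1.89 -0.    1.18  0.09] F [-0.2 -0.3 -0.2] w -0.001 g 0.0
xyz [ 0.0126 -0.0006  0.0932] axyz [-0.0012  0.0013 -0.0124]
```

Emit:
step_arm:
  series:
    - {"x": 0.013,"y": 0.0,"z": 0.05,"ax": 0.0,"ay": 0.0,"az": -0.012,"grip": 1.0}
    - {"x": 0.013,"y": 0.0,"z": 0.093,"ax": 0.0,"ay": 0.0,"az": -0.012,"grip": 1.0}
    - {"x": 0.013,"y": 0.0,"z": 0.12,"ax": 0.0,"ay": 0.0,"az": -0.012,"grip": 1.0}
    - {"x": 0.013,"y": 0.0,"z": 0.14,"ax": 0.0,"ay": 0.0,"az": -0.012,"grip": 1.0}
    - {"x": 0.013,"y": 0.0,"z": 0.16,"ax": 0.0,"ay": 0.0,"az": -0.012,"grip": 1.0}
    - {"x": 0.013,"y": 0.0,"z": 0.175,"ax": 0.0,"ay": 0.0,"az": -0.012,"grip": 1.0}
    - {"x": 0.013,"y": 0.0,"z": 0.178,"ax": 0.0,"ay": 0.0,"az": -0.012,"grip": 1.0}
    - {"x": 0.013,"y": 0.0,"z": 0.178,"ax": 0.0,"ay": 0.0,"az": -0.012,"grip": 1.0}

```text
time: 2.85
tool_pos: [0.5574, 0.0645, 0.1101]
tcp_rot: [-2.245, -2.196, 0.002]
wrist_force: [-0.5, -2.4, -1.8]
width: 0.004
grip_force: 1.3
```

```bash
python3 go.py 557.3 63.4 107 88.7
```

```text
t 2.85 p [557.4  64.5 110.1] yaw 88.7 q [ 0.07  0.16  1.97 -0.    1.02  0.09] F [-0.5 -2.4 -1.8] w 0.004 g 1.3
xyz [-0.0021 -0.0001  0.0061] axyz [-0.003   0.0011  0.0014]
```

Emit:
step_arm:
  series:
    - {"x": 0.0,"y": 0.0,"z": 0.004,"ax": 0.0,"ay": 0.0,"az": 0.0,"grip": 1.0}
    - {"x": 0.0,"y": 0.0,"z": 0.007,"ax": 0.0,"ay": 0.0,"az": 0.0,"grip": 1.0}
    - {"x": 0.0,"y": 0.0,"z": 0.008,"ax": 0.0,"ay": 0.0,"az": 0.0,"grip": 1.0}
    - {"x": 0.0,"y": 0.0,"z": 0.008,"ax": 0.0,"ay": 0.0,"az": 0.0,"grip": 1.0}

```text
time: 3.25
tool_pos: [0.5583, 0.0652, 0.107]
tcp_rot: [2.245, 2.197, 0.001]
wrist_force: [0.2, -2.4, -0.3]
width: 0.0
grip_force: 1.1
```

Emit:
step_arm:
  series:
    - {"x": 0.0,"y": 0.0,"z": 0.004,"ax": 0.0,"ay": 0.0,"az": 0.0,"grip": 1.0}
    - {"x": 0.0,"y": 0.0,"z": 0.008,"ax": 0.0,"ay": 0.0,"az": 0.0,"grip": 1.0}
    - {"x": 0.0,"y": 0.0,"z": 0.01,"ax": 0.0,"ay": 0.0,"az": 0.0,"grip": 1.0}
    - {"x": 0.0,"y": 0.0,"z": 0.01,"ax": 0.0,"ay": 0.0,"az": 0.0,"grip": 1.0}

```text
time: 3.65
tool_pos: [0.5581, 0.0652, 0.1015]
tcp_rot: [-2.245, -2.197, 0.0]
wrist_force: [0.4, -1.5, 0.1]
width: 0.002
grip_force: 1.2
```

```bash
python3 go.py 557.3 63.4 230 88.7
```

```text
t 3.65 p [558.1  65.2 101.5] yaw 88.8 q [ 0.07  0.17  1.97 -0.    1.    0.09] F [ 0.4 -1.5  0.1] w 0.002 g 1.2
xyz [-0.0035 -0.0015 -0.257 ] axyz [-0.0002  0.0001  0.0024]
```

Slot 1 is free: the tip passed 6.5 mm below where a cassette top would be, with no vertical load. Next I withdraw and go for the cassette.

Emit:
step_arm:
  series:
    - {"x": 0.0,"y": 0.0,"z": -0.08,"ax": 0.0,"ay": 0.0,"az": 0.0,"grip": 1.0}
    - {"x": 0.0,"y": 0.0,"z": -0.16,"ax": 0.0,"ay": 0.0,"az": 0.0,"grip": 1.0}
    - {"x": -0.05,"y": 0.0,"z": -0.24,"ax": 0.0,"ay": 0.0,"az": 0.3,"grip": 1.0}
    - {"x": -0.14,"y": 0.0,"z": -0.26,"ax": 0.0,"ay": 0.0,"az": 0.6,"grip": -1.0}
    - {"x": -0.23,"y": 0.0,"z": -0.26,"ax": 0.0,"ay": 0.0,"az": 0.9,"grip": -1.0}
    - {"x": -0.32,"y": 0.0,"z": -0.26,"ax": 0.0,"ay": 0.0,"az": 1.0,"grip": -1.0}

```text
time: 4.25
tool_pos: [0.555, -0.0955, 0.2328]
tcp_rot: [2.74, 1.536, 0.003]
wrist_force: [0.4, 0.2, -0.2]
width: 0.504
grip_force: 0.0
```

```bash
python3 go.py 564 -276 190 12.9
```

```text
t 4.25 p [555.  -95.5 232.8] yaw 58.6 q [-0.22  0.05  1.85  0.    1.24  0.33] F [ 0.4  0.2 -0.2] w 0.504 g 0.0
xyz [-0.2988  0.2036  0.0853] axyz [ 1.2000e-03 -4.2000e-03  1.5222e+00]
```

Emit:
step_arm:
  series:
    - {"x": -0.299,"y": 0.204,"z": 0.03,"ax": 0.0,"ay": 0.0,"az": 1.0,"grip": -1.0}
    - {"x": -0.299,"y": 0.204,"z": 0.03,"ax": 0.0,"ay": 0.0,"az": 1.0,"grip": -1.0}
    - {"x": -0.299,"y": 0.204,"z": 0.03,"ax": 0.0,"ay": 0.0,"az": 1.0,"grip": -1.0}
    - {"x": -0.299,"y": 0.204,"z": 0.03,"ax": 0.0,"ay": 0.0,"az": 1.0,"grip": -1.0}
    - {"x": -0.299,"y": 0.204,"z": 0.03,"ax": 0.0,"ay": 0.0,"az": 1.0,"grip": -1.0}

```text
time: 4.75
tool_pos: [0.5639, -0.2791, 0.2155]
tcp_rot: [-3.045, -0.772, 0.001]
wrist_force: [1.2, 0.2, -0.7]
width: 1.0
grip_force: 0.0
```

```bash
python3 go.py 564 -276 150 12.9
```

```text
t 4.75 p [ 563.9 -279.1  215.5] yaw 28.5 q [-0.5   0.19  1.72 -0.    1.23  0.58] F [ 1.2  0.2 -0.7] w 1.000 g 0.0
xyz [ 0.0032 -0.0052  0.1311] axyz [-0.0009  0.0013  0.5185]
```

Emit:
step_arm:
  series:
    - {"x": 0.003,"y": -0.004,"z": 0.05,"ax": 0.0,"ay": 0.0,"az": 0.28,"grip": -1.0}
    - {"x": 0.003,"y": -0.004,"z": 0.11,"ax": 0.0,"ay": 0.0,"az": 0.52,"grip": -1.0}
    - {"x": 0.003,"y": -0.004,"z": 0.13,"ax": 0.0,"ay": 0.0,"az": 0.52,"grip": -1.0}
    - {"x": 0.003,"y": -0.004,"z": 0.13,"ax": 0.0,"ay": 0.0,"az": 0.52,"grip": -1.0}

```text
time: 5.15
tool_pos: [0.5632, -0.2711, 0.1493]
tcp_rot: [-3.117, -0.366, 0.006]
wrist_force: [-0.2, 0.3, 0.3]
width: 0.998
grip_force: 0.0
```

```bash
python3 go.py 564 -276 60 12.9
```

```text
t 5.15 p [ 563.2 -271.1  149.3] yaw 13.4 q [-0.49  0.24  1.79  0.    1.12  0.85] F [-0.2  0.3  0.3] w 0.998 g 0.0
xyz [-1.000e-04  1.060e-02  1.785e-01] axyz [-0.0076  0.0068  0.017 ]
```

Emit:
step_arm:
  series:
    - {"x": 0.0,"y": 0.01,"z": 0.05,"ax": -0.004,"ay": 0.004,"az": 0.017,"grip": -1.0}
    - {"x": 0.0,"y": 0.01,"z": 0.1,"ax": -0.004,"ay": 0.004,"az": 0.017,"grip": -1.0}
    - {"x": 0.0,"y": 0.01,"z": 0.15,"ax": -0.004,"ay": 0.004,"az": 0.017,"grip": -1.0}
    - {"x": 0.0,"y": 0.01,"z": 0.178,"ax": -0.004,"ay": 0.004,"az": 0.017,"grip": -1.0}
    - {"x": 0.0,"y": 0.01,"z": 0.178,"ax": -0.004,"ay": 0.004,"az": 0.017,"grip": -1.0}
    - {"x": 0.0,"y": 0.01,"z": 0.178,"ax": -0.004,"ay": 0.004,"az": 0.017,"grip": -1.0}

```text
time: 5.75
tool_pos: [0.5668, -0.2781, 0.064]
tcp_rot: [3.12, 0.348, 0.006]
wrist_force: [0.1, -0.2, 0.1]
width: 0.999
grip_force: 0.0
```

```bash
python3 go.py 564 -276 60 12.9
```

```text
t 5.75 p [ 566.8 -278.1   64. ] yaw 12.7 q [-0.5   0.33  1.85 -0.    0.96  0.85] F [ 0.1 -0.2  0.1] w 0.999 g 0.0
xyz [-0.0045 -0.0053  0.008 ] axyz [ 0.0057 -0.0063 -0.0058]
```

Emit:
step_arm:
  series:
    - {"x": -0.004,"y": -0.004,"z": 0.008,"ax": 0.0,"ay": 0.0,"az": 0.0,"grip": -1.0}
    - {"x": -0.004,"y": -0.004,"z": 0.008,"ax": 0.0,"ay": 0.0,"az": 0.0,"grip": -1.0}
    - {"x": -0.004,"y": -0.004,"z": 0.008,"ax": 0.0,"ay": 0.0,"az": 0.0,"grip": -1.0}

```text
time: 6.05
tool_pos: [0.5638, -0.2766, 0.0596]
tcp_rot: [3.12, 0.346, 0.005]
wrist_force: [0.2, 0.7, -0.7]
width: 0.997
grip_force: 0.0
```

```bash
python3 go.py 564 -276 60 12.9
```

```text
t 6.05 p [ 563.8 -276.6   59.6] yaw 12.7 q [-0.5   0.33  1.86 -0.    0.95  0.85] F [ 0.2  0.7 -0.7] w 0.997 g 0.0
xyz [ 0.0006 -0.0011 -0.0007] axyz [ 0.0055 -0.0058 -0.0076]
```

Emit:
step_arm:
  series:
    - {"x": 0.0,"y": 0.0,"z": 0.0,"ax": 0.0,"ay": 0.0,"az": 0.0,"grip": 1.0}
    - {"x": 0.0,"y": 0.0,"z": 0.0,"ax": 0.0,"ay": 0.0,"az": 0.0,"grip": 1.0}
    - {"x": 0.0,"y": 0.0,"z": 0.0,"ax": 0.0,"ay": 0.0,"az": 0.0,"grip": 1.0}
    - {"x": 0.0,"y": 0.0,"z": 0.0,"ax": 0.0,"ay": 0.0,"az": 0.0,"grip": 1.0}
    - {"x": 0.0,"y": 0.0,"z": 0.0,"ax": 0.0,"ay": 0.0,"az": 0.0,"grip": 1.0}
    - {"x": 0.0,"y": 0.0,"z": 0.0,"ax": 0.0,"ay": 0.0,"az": 0.0,"grip": 1.0}
    - {"x": 0.0,"y": 0.0,"z": 0.0,"ax": 0.0,"ay": 0.0,"az": 0.0,"grip": 1.0}
    - {"x": 0.0,"y": 0.0,"z": 0.0,"ax": 0.0,"ay": 0.0,"az": 0.0,"grip": 1.0}
    - {"x": 0.0,"y": 0.0,"z": 0.0,"ax": 0.0,"ay": 0.0,"az": 0.0,"grip": 1.0}
  force: 45

```text
time: 6.95
tool_pos: [0.5635, -0.2765, 0.0589]
tcp_rot: [3.12, 0.346, 0.004]
wrist_force: [-0.7, 0.1, 1.4]
width: 0.346
grip_force: 45.4
```

Emit:
step_arm:
  series:
    - {"x": 0.0,"y": 0.0,"z": -0.02,"ax": 0.0,"ay": 0.0,"az": 0.0,"grip": 1.0}
    - {"x": 0.0,"y": 0.0,"z": -0.06,"ax": 0.0,"ay": 0.0,"az": 0.0,"grip": 1.0}
    - {"x": 0.0,"y": 0.0,"z": -0.12,"ax": 0.0,"ay": 0.0,"az": 0.0,"grip": 1.0}
    - {"x": 0.0,"y": 0.0,"z": -0.2,"ax": 0.0,"ay": 0.0,"az": 0.0,"grip": 1.0}
    - {"x": 0.0,"y": 0.0,"z": -0.28,"ax": 0.0,"ay": 0.0,"az": 0.0,"grip": 1.0}
    - {"x": 0.0,"y": 0.0,"z": -0.34,"ax": 0.0,"ay": 0.0,"az": 0.0,"grip": 1.0}
    - {"x": 0.0,"y": 0.0,"z": -0.34,"ax": 0.0,"ay": 0.0,"az": 0.0,"grip": 1.0}

```text
time: 7.65
tool_pos: [0.566, -0.2778, 0.2358]
tcp_rot: [3.114, 0.346, 0.018]
wrist_force: [0.8, -0.0, -0.8]
width: 0.347
grip_force: 45.3
```

```bash
python3 go.py 557 63 230 -1.3
```

```text
t 7.65 p [ 566.  -277.8  235.8] yaw 12.7 q [-0.5   0.17  1.71 -0.    1.25  0.85] F [ 0.8 -0.  -0.8] w 0.347 g 45.3
xyz [ 0.1316 -0.669   0.0068] axyz [ 0.0153 -0.0221  0.4654]
```

Emit:
step_arm:
  series:
    - {"x": 0.02,"y": -0.08,"z": 0.0,"ax": 0.0,"ay": 0.0,"az": 0.1,"grip": 1.0}
    - {"x": 0.04,"y": -0.17,"z": 0.0,"ax": 0.0,"ay": 0.0,"az": 0.25,"grip": 1.0}
    - {"x": 0.06,"y": -0.26,"z": 0.0,"ax": 0.0,"ay": 0.0,"az": 0.4,"grip": 1.0}
    - {"x": 0.08,"y": -0.35,"z": 0.0,"ax": 0.01,"ay": -0.02,"az": 0.465,"grip": 1.0}
    - {"x": 0.1,"y": -0.44,"z": 0.0,"ax": 0.01,"ay": -0.02,"az": 0.465,"grip": 1.0}
    - {"x": 0.12,"y": -0.53,"z": 0.0,"ax": 0.01,"ay": -0.02,"az": 0.465,"grip": 1.0}
    - {"x": 0.128,"y": -0.62,"z": 0.0,"ax": 0.01,"ay": -0.02,"az": 0.465,"grip": 1.0}
    - {"x": 0.132,"y": -0.669,"z": 0.0,"ax": 0.01,"ay": -0.02,"az": 0.465,"grip": 1.0}
    - {"x": 0.132,"y": -0.669,"z": 0.0,"ax": 0.01,"ay": -0.02,"az": 0.465,"grip": 1.0}
    - {"x": 0.132,"y": -0.669,"z": 0.0,"ax": 0.01,"ay": -0.02,"az": 0.465,"grip": 1.0}
    - {"x": 0.132,"y": -0.669,"z": 0.0,"ax": 0.01,"ay": -0.02,"az": 0.465,"grip": 1.0}

```text
time: 8.75
tool_pos: [0.5538, 0.0637, 0.2275]
tcp_rot: [-3.14, 0.036, 0.015]
wrist_force: [0.5, -0.2, -0.8]
width: 0.346
grip_force: 45.6
```

```bash
python3 go.py 557 63 212 -1.3; python3 - <<'E'
from workcell import imaging
import cv2,pickle
d={n:imaging.read_camera(n) for n in("side","top")}
pickle.dump(d,open("c2.pkl","wb"))
c=d["side"]["img"]
cv2.imwrite("pics/s2.png",cv2.resize(c[110:240,220:350],None,fx=4.6,fy=4.6,interpolation=2)[:,:,::-1])
E
```

```text
t 8.75 p [553.8  63.7 227.5] yaw -1.3 q [0.07 0.05 1.86 0.   1.24 1.66] F [ 0.5 -0.2 -0.8] w 0.346 g 45.6
xyz [0.0067 0.0014 0.0309] axyz [-0.0032  0.0184 -0.0008]
```

View pics/s2.png

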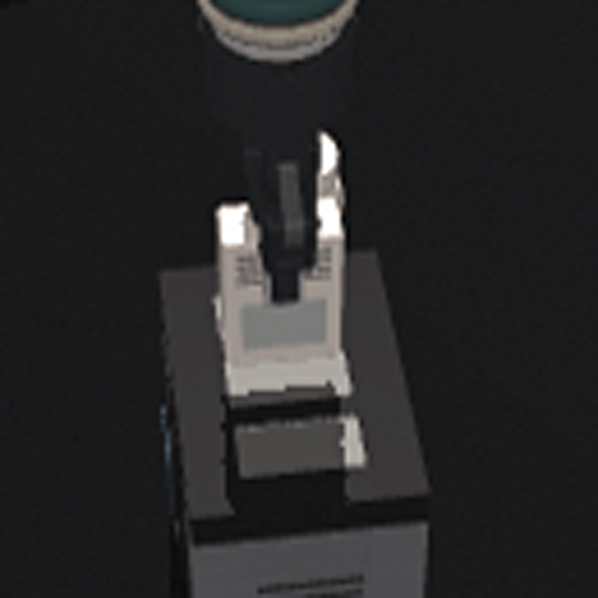

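The cassette is held upright above slot 1. Its front face spans crop columns 221 to 343, and its bottom edge is at crop row about 358. I'll measure the cassette's offset relative to the slot from the right face edge.

```bash
python3 - <<'E'
from h import *
d=pickle.load(open("c2.pkl","rb"))
c=d["side"];R=np.array(c["R"]);o=-R.T@np.array(c["t"])
g=c["img"].min(2).astype(float)
def hit(u,v,y):
    w=np.array([(u-c["cx"])/c["fx"],(v-c["cy"])/c["fy"],1])@R
    return (o+w*((y-o[1])/w[1]))*1000
for v in range(172,190,2):
    r=g[v,258:305]; i=np.where(r>110)[0]
    print(v,r[4:18].astype(int),r[30:44].astype(int))
    def sub(a,b): # crossing of 90
        return a+(90-r[a])/(r[b]-r[a])*(b-a)
    L=258+sub(i[0]-1,i[0]); Rr=258+sub(i[-1]+1,i[-1])
    print(round(L,1),round(Rr,1),hit(L,v,.0487).round(1),hit(Rr,v,.0487).round(1))
t=d["top"]
for lo in(150,200):
  for k in blobs(t,(225,185,290,255),lo,amin=10): print("top",lo,rect(ray(t,k,.1735+.096)))
E
python3 go.py 557 63 212 -1.3
```

```text
172 [ 52  52  54  52  50  69 123 142 142 130 131 132 145 146] [142 142 142 143 143 145  87  47  52  52  53  53  52  53]
267.4 293.9 [522.   48.7 242.5] [587.4  48.7 232.1]
174 [ 54  52  54  52  77 123 119 142 142 141 142 143 142 143] [138 138 137 143 143 145  86  50  53  54  52  53  52  53]
266.3 293.9 [519.1  48.7 236.1] [587.5  48.7 225.2]
176 [ 54  54  54  51  69 169 116 144 142 142 138 129 128 129] [122 121 121 143 143 143  80  50  54  54  53  54  54  55]
266.2 293.8 [518.7  48.7 229.2] [587.3  48.7 218.2]
178 [ 54  53  52  51  59 160 117 143 143 141 130 122 122 122] [122 122 122 143 143 143  66  52  54  54  54  53  54  53]
266.3 293.7 [518.6  48.7 222.3] [586.9  48.7 211.2]
180 [ 53  54  54  54  54 104 119 143 143 142 130 121 122 122] [122 122 122 144 144 145  61  51  54  54  53  54  55  54]
266.1 293.7 [517.8  48.7 215.4] [586.9  48.7 204.1]
182 [ 54  54  54  53  53  77 140 142 142 142 131 120 121 122] [122 122 122 144 143 143  59  52  53  54  54  54  53  54]
267.2 293.6 [520.4  48.7 207.8] [586.9  48.7 196.9]
184 [ 55  53  54  53  54  51  89 144 143 142 137 119 122 122] [128 128 131 143 143 142  58  52  53  55  52  55  54  54]
268.0 293.6 [522.1  48.7 200.4] [586.9  48.7 189.6]
186 [ 54  55  54  54  53  51  69 146 143 142 142 134 140 139] [142 141 141 136 139 155 114  44  53  53  54  54  53  55]
268.3 294.3 [522.5  48.7 193.1] [588.8  48.7 182. ]
188 [ 54  54  55  54  53  52  58 146 144 139 147 143 147 143] [163 164 163 163 163 164 166  81  50  53  55  54  54  53]
268.4 294.9 [522.5  48.7 185.8] [590.3  48.7 174.4]
top 150 [522.2  63.1  27.8   6.6 -83.9]
top 150 [552.4  13.   28.   17.3 -75.5]
top 200 [552.5  15.2  19.   12.8 -75.3]
t 8.85 p [554.1  63.4 227.8] yaw -1.4 q [0.07 0.05 1.86 0.   1.24 1.66] F [ 0.5  0.2 -1.2] w 0.344 g 45.6
xyz [0.006  0.0008 0.0316] axyz [-0.0039  0.0172 -0.0028]
```

Emit:
step_arm:
  series:
    - {"x": 0.0075,"y": 0.0015,"z": 0.012,"ax": -0.003,"ay": 0.018,"az": 0.0,"grip": 1.0}
    - {"x": 0.0075,"y": 0.0015,"z": 0.026,"ax": -0.003,"ay": 0.018,"az": 0.0,"grip": 1.0}
    - {"x": 0.0075,"y": 0.0015,"z": 0.026,"ax": -0.003,"ay": 0.018,"az": 0.0,"grip": 1.0}
    - {"x": 0.0075,"y": 0.0015,"z": 0.026,"ax": -0.003,"ay": 0.018,"az": 0.0,"grip": 1.0}

```text
time: 9.25
tool_pos: [0.5573, 0.0636, 0.2145]
tcp_rot: [-3.141, 0.036, 0.001]
wrist_force: [-0.3, -0.5, -1.0]
width: 0.348
grip_force: 45.6
```

```bash
python3 go.py 557.8 62.7 153 -1.3
```

```text
t 9.25 p [557.3  63.6 214.5] yaw -1.3 q [0.07 0.06 1.87 0.   1.21 1.66] F [-0.3 -0.5 -1. ] w 0.348 g 45.6
xyz [0.001  0.0018 0.1229] axyz [-0.0014  0.0007 -0.0005]
```

Now down through the flap, about 25 mm past contact first, to check the forces.

Emit:
step_arm:
  series:
    - {"x": 0.001,"y": 0.0018,"z": 0.01,"ax": 0.0,"ay": 0.0,"az": 0.0,"grip": 1.0}
    - {"x": 0.001,"y": 0.0018,"z": 0.02,"ax": 0.0,"ay": 0.0,"az": 0.0,"grip": 1.0}
    - {"x": 0.001,"y": 0.0018,"z": 0.028,"ax": 0.0,"ay": 0.0,"az": 0.0,"grip": 1.0}
    - {"x": 0.001,"y": 0.0018,"z": 0.036,"ax": 0.0,"ay": 0.0,"az": 0.0,"grip": 1.0}
    - {"x": 0.001,"y": 0.0018,"z": 0.044,"ax": 0.0,"ay": 0.0,"az": 0.0,"grip": 1.0}
    - {"x": 0.001,"y": 0.0018,"z": 0.044,"ax": 0.0,"ay": 0.0,"az": 0.0,"grip": 1.0}

```text
time: 9.85
tool_pos: [0.5592, 0.0624, 0.1941]
tcp_rot: [3.141, -0.035, 0.005]
wrist_force: [1.0, -1.9, 4.4]
width: 0.345
grip_force: 46.0
```

```bash
python3 go.py 557.8 62.7 153 -1.3
```

```text
t 9.85 p [559.2  62.4 194.1] yaw -1.3 q [ 0.07  0.08  1.89 -0.    1.17  1.66] F [ 1.  -1.9  4.4] w 0.345 g 46.0
xyz [-0.0031 -0.0005  0.0822] axyz [ 0.0007 -0.0065  0.0011]
```

Emit:
step_arm:
  series:
    - {"x": -0.002,"y": -0.0005,"z": 0.008,"ax": 0.0,"ay": -0.005,"az": 0.0,"grip": 1.0}
    - {"x": -0.002,"y": -0.0005,"z": 0.016,"ax": 0.0,"ay": -0.005,"az": 0.0,"grip": 1.0}
    - {"x": -0.002,"y": -0.0005,"z": 0.024,"ax": 0.0,"ay": -0.005,"az": 0.0,"grip": 1.0}
    - {"x": -0.002,"y": -0.0005,"z": 0.032,"ax": 0.0,"ay": -0.005,"az": 0.0,"grip": 1.0}
    - {"x": -0.002,"y": -0.0005,"z": 0.032,"ax": 0.0,"ay": -0.005,"az": 0.0,"grip": 1.0}

```text
time: 10.35
tool_pos: [0.557, 0.0629, 0.1762]
tcp_rot: [-3.141, 0.036, 0.004]
wrist_force: [1.6, -2.9, -1.1]
width: 0.344
grip_force: 45.5
```

```bash
python3 go.py 557.8 62.7 153 -1.3
```

```text
t 10.35 p [557.   62.9 176.2] yaw -1.3 q [0.07 0.09 1.91 0.   1.14 1.66] F [ 1.6 -2.9 -1.1] w 0.344 g 45.5
xyz [0.0018 0.0003 0.0464] axyz [-0.0004  0.0046  0.0001]
```

Emit:
step_arm:
  series:
    - {"x": 0.001,"y": 0.0003,"z": 0.01,"ax": 0.0,"ay": 0.003,"az": 0.0,"grip": 1.0}
    - {"x": 0.001,"y": 0.0003,"z": 0.02,"ax": 0.0,"ay": 0.003,"az": 0.0,"grip": 1.0}
    - {"x": 0.001,"y": 0.0003,"z": 0.03,"ax": 0.0,"ay": 0.003,"az": 0.0,"grip": 1.0}
    - {"x": 0.001,"y": 0.0003,"z": 0.038,"ax": 0.0,"ay": 0.003,"az": 0.0,"grip": 1.0}
    - {"x": 0.001,"y": 0.0003,"z": 0.045,"ax": 0.0,"ay": 0.003,"az": 0.0,"grip": 1.0}
    - {"x": 0.001,"y": 0.0003,"z": 0.045,"ax": 0.0,"ay": 0.003,"az": 0.0,"grip": 1.0}

```text
time: 10.95
tool_pos: [0.5571, 0.0631, 0.1535]
tcp_rot: [-3.141, 0.035, 0.003]
wrist_force: [0.0, -1.6, -1.7]
width: 0.349
grip_force: 45.3
```

```bash
python3 go.py 557.8 62.7 153 -1.3
```

```text
t 10.95 p [557.1  63.1 153.5] yaw -1.3 q [0.07 0.11 1.93 0.   1.1  1.66] F [ 0.  -1.6 -1.7] w 0.349 g 45.3
xyz [0.0015 0.0009 0.001 ] axyz [-0.0013  0.0034  0.0005]
```

Emit:
step_arm:
  series:
    - {"x": 0.0,"y": 0.0,"z": 0.0,"ax": 0.0,"ay": 0.0,"az": 0.0,"grip": -0.5}
    - {"x": 0.0,"y": 0.0,"z": 0.0,"ax": 0.0,"ay": 0.0,"az": 0.0,"grip": -0.5}
    - {"x": 0.0,"y": 0.0,"z": 0.0,"ax": 0.0,"ay": 0.0,"az": 0.0,"grip": -0.5}
    - {"x": 0.0,"y": 0.0,"z": 0.0,"ax": 0.0,"ay": 0.0,"az": 0.0,"grip": -0.5}
    - {"x": 0.0,"y": 0.0,"z": -0.06,"ax": 0.0,"ay": 0.0,"az": 0.0,"grip": -0.5}
    - {"x": 0.0,"y": 0.0,"z": -0.14,"ax": 0.0,"ay": 0.0,"az": 0.0,"grip": -0.5}
    - {"x": 0.0,"y": 0.0,"z": -0.17,"ax": 0.0,"ay": 0.0,"az": -0.2,"grip": 1.0}
    - {"x": 0.0,"y": 0.0,"z": -0.17,"ax": 0.0,"ay": 0.0,"az": -0.48,"grip": 1.0}
    - {"x": 0.0,"y": 0.0,"z": -0.17,"ax": 0.0,"ay": 0.0,"az": -0.76,"grip": 1.0}
    - {"x": 0.0,"y": 0.0,"z": -0.17,"ax": 0.0,"ay": 0.0,"az": -1.0,"grip": 1.0}

```text
time: 11.95
tool_pos: [0.558, 0.0632, 0.2404]
tcp_rot: [-3.04, -0.787, -0.002]
wrist_force: [0.9, -0.1, -0.2]
width: 0.069
grip_force: 0.0
```

Emit:
step_arm:
  series:
    - {"x": 0.0,"y": 0.0,"z": 0.0,"ax": 0.0,"ay": 0.0,"az": -0.28,"grip": 1.0}
    - {"x": 0.0,"y": 0.0,"z": 0.0,"ax": 0.0,"ay": 0.0,"az": -0.56,"grip": 1.0}
    - {"x": 0.0,"y": 0.0,"z": 0.0,"ax": 0.0,"ay": 0.0,"az": -0.84,"grip": 1.0}
    - {"x": 0.0,"y": 0.0,"z": 0.0,"ax": 0.0,"ay": 0.0,"az": -1.0,"grip": 1.0}

```text
time: 12.35
tool_pos: [0.5578, 0.0632, 0.2399]
tcp_rot: [-2.734, -1.546, -0.001]
wrist_force: [0.7, 0.0, 0.9]
width: -0.0
grip_force: 0.0
```

Emit:
step_arm:
  series:
    - {"x": 0.0,"y": 0.0,"z": 0.0,"ax": 0.0,"ay": 0.0,"az": -0.28,"grip": 1.0}
    - {"x": 0.0,"y": 0.0,"z": 0.0,"ax": 0.0,"ay": 0.0,"az": -0.56,"grip": 1.0}
    - {"x": 0.0,"y": 0.0,"z": 0.0,"ax": 0.0,"ay": 0.0,"az": -0.84,"grip": 1.0}
    - {"x": 0.0,"y": 0.0,"z": 0.0,"ax": 0.0,"ay": 0.0,"az": -1.0,"grip": 1.0}
    - {"x": 0.0,"y": 0.0,"z": 0.0,"ax": 0.0,"ay": 0.0,"az": -1.0,"grip": 1.0}

```text
time: 12.85
tool_pos: [0.5578, 0.0632, 0.2399]
tcp_rot: [-2.246, -2.196, -0.001]
wrist_force: [-1.1, 0.6, -0.2]
width: -0.002
grip_force: 0.0
```

```bash
python3 go.py 557.5 62.7 200 88.7; python3 - <<'E'
from workcell import imaging
import cv2
c=imaging.read_camera("side")["img"]
cv2.imwrite("pics/s3.png",cv2.resize(c[110:240,220:350],None,fx=4.6,fy=4.6,interpolation=2)[:,:,::-1])
E
```

```text
t 12.85 p [557.8  63.2 239.9] yaw 88.7 q [0.07 0.04 1.84 0.   1.26 0.09] F [-1.1  0.6 -0.2] w -0.002 g 0.0
xyz [-0.001  -0.0006  0.0798] axyz [ 0.0004 -0.0021  0.0007]
```

View pics/s3.png

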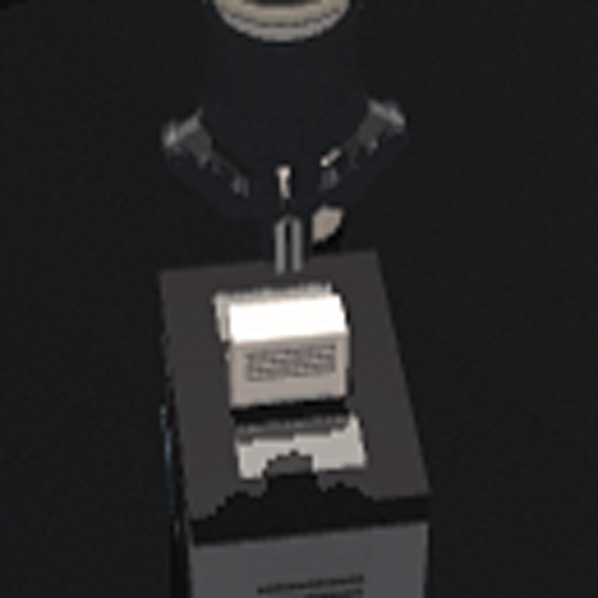

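The cassette stands upright in slot 1, part way in, at crop (290,340). The shut fingers are above it at (290,270). Now I push down.

Emit:
step_arm:
  series:
    - {"x": -0.001,"y": 0.0,"z": 0.04,"ax": 0.0,"ay": 0.0,"az": 0.0,"grip": 1.0}
    - {"x": -0.001,"y": 0.0,"z": 0.075,"ax": 0.0,"ay": 0.0,"az": 0.0,"grip": 1.0}
    - {"x": -0.001,"y": 0.0,"z": 0.085,"ax": 0.0,"ay": 0.0,"az": 0.0,"grip": 1.0}
    - {"x": -0.001,"y": 0.0,"z": 0.095,"ax": 0.0,"ay": 0.0,"az": 0.0,"grip": 1.0}
    - {"x": -0.001,"y": 0.0,"z": 0.105,"ax": 0.0,"ay": 0.0,"az": 0.0,"grip": 1.0}
    - {"x": -0.001,"y": 0.0,"z": 0.115,"ax": 0.0,"ay": 0.0,"az": 0.0,"grip": 1.0}
    - {"x": -0.001,"y": 0.0,"z": 0.115,"ax": 0.0,"ay": 0.0,"az": 0.0,"grip": 1.0}

```text
time: 13.6
tool_pos: [0.5575, 0.0626, 0.1817]
tcp_rot: [-2.246, -2.195, -0.0]
wrist_force: [-1.1, 0.6, -0.2]
width: 0.004
grip_force: 0.0
```

```bash
python3 go.py 557.5 62.7 115 88.7
```

```text
t 13.60 p [557.5  62.6 181.7] yaw 88.7 q [0.07 0.09 1.9  0.   1.15 0.09] F [-1.1  0.6 -0.2] w 0.004 g 0.0
xyz [0.000e+00 1.000e-04 1.334e-01] axyz [-0.0014 -0.0018 -0.0003]
```

The wrist force reads exactly as it did before the move, so the sensor may be frozen. I'll check the joint torques and a picture before pushing on.

Emit:
step_arm:
  series:
    - {"x": 0.0,"y": 0.0,"z": 0.006,"ax": 0.0,"ay": 0.0,"az": 0.0,"grip": 1.0}
    - {"x": 0.0,"y": 0.0,"z": 0.006,"ax": 0.0,"ay": 0.0,"az": 0.0,"grip": 1.0}

```text
time: 13.8
tool_pos: [0.5578, 0.0627, 0.1791]
tcp_rot: [-2.246, -2.196, -0.001]
wrist_force: [-0.2, 0.0, -0.3]
width: 0.001
grip_force: 0.0
```

```bash
python3 - <<'E'
from workcell import imaging,bot
import cv2,numpy as np
s=bot.read_state(); print({k:np.round(s[k],3) for k in("time","tool_pos","joint_torque","wrist_force","torque","joint_vel","width")})
c=imaging.read_camera("side")["img"]
s=bot.read_state(); print({k:np.round(s[k],3) for k in("time","tool_pos","joint_torque","wrist_force","torque")})
cv2.imwrite("pics/s4.png",cv2.resize(c[110:240,220:350],None,fx=4.6,fy=4.6,interpolation=2)[:,:,::-1])
E
```

```text
{'time': np.float64(13.8), 'tool_pos': array([0.558, 0.063, 0.179]), 'joint_torque': array([-1.3000e-02, -3.9992e+01, -3.4982e+01,  4.0000e-03, -2.1000e-02,
        1.0000e-03]), 'wrist_force': array([-0.211,  0.03 , -0.315]), 'torque': array([0.036, 0.018, 0.024]), 'joint_vel': array([ 0.001, -0.002, -0.001, -0.   ,  0.005, -0.   ]), 'width': np.float64(0.001)}
{'time': np.float64(13.85), 'tool_pos': array([0.558, 0.063, 0.179]), 'joint_torque': array([-2.0000e-03, -3.9978e+01, -3.4990e+01,  7.0000e-03, -2.3000e-02,
        1.0000e-03]), 'wrist_force': array([-0.449,  0.675,  0.272]), 'torque': array([-0.024, -0.065, -0.06 ])}
```

View pics/s4.png

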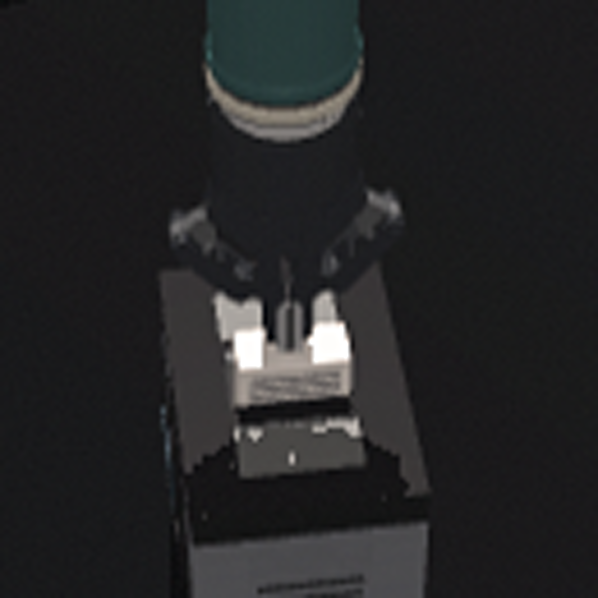

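The sensor is live again. The cassette's top front edge is lower, at crop row 365 (340 before), and it is still upright. I'll continue in small steps.

Emit:
step_arm:
  series:
    - {"x": 0.0,"y": 0.0,"z": 0.01,"ax": 0.0,"ay": 0.0,"az": 0.0,"grip": 1.0}
    - {"x": 0.0,"y": 0.0,"z": 0.02,"ax": 0.0,"ay": 0.0,"az": 0.0,"grip": 1.0}
    - {"x": 0.0,"y": 0.0,"z": 0.03,"ax": 0.0,"ay": 0.0,"az": 0.0,"grip": 1.0}
    - {"x": 0.0,"y": 0.0,"z": 0.04,"ax": 0.0,"ay": 0.0,"az": 0.0,"grip": 1.0}
    - {"x": 0.0,"y": 0.0,"z": 0.05,"ax": 0.0,"ay": 0.0,"az": 0.0,"grip": 1.0}
    - {"x": 0.0,"y": 0.0,"z": 0.06,"ax": 0.0,"ay": 0.0,"az": 0.0,"grip": 1.0}

```text
time: 14.45
tool_pos: [0.5576, 0.0627, 0.1487]
tcp_rot: [-2.246, -2.196, -0.001]
wrist_force: [0.1, -0.3, 2.2]
width: -0.001
grip_force: 0.7
```

Emit:
step_arm:
  series:
    - {"x": 0.0,"y": 0.0,"z": 0.01,"ax": 0.0,"ay": 0.0,"az": 0.0,"grip": 1.0}
    - {"x": 0.0,"y": 0.0,"z": 0.02,"ax": 0.0,"ay": 0.0,"az": 0.0,"grip": 1.0}
    - {"x": 0.0,"y": 0.0,"z": 0.03,"ax": 0.0,"ay": 0.0,"az": 0.0,"grip": 1.0}
    - {"x": 0.0,"y": 0.0,"z": 0.04,"ax": 0.0,"ay": 0.0,"az": 0.0,"grip": 1.0}
    - {"x": 0.0,"y": 0.0,"z": 0.05,"ax": 0.0,"ay": 0.0,"az": 0.0,"grip": 1.0}

```text
time: 14.95
tool_pos: [0.5577, 0.0627, 0.1238]
tcp_rot: [-2.246, -2.196, -0.001]
wrist_force: [-0.2, 0.3, 0.5]
width: 0.001
grip_force: 0.8
```

```bash
python3 go.py 557.5 62.7 112 88.7
```

```text
t 14.95 p [557.7  62.7 123.8] yaw 88.7 q [0.07 0.14 1.96 0.   1.04 0.09] F [-0.2  0.3  0.5] w 0.001 g 0.8
xyz [-0.     -0.0005  0.0236] axyz [-0.0001 -0.0017  0.0004]
```

Next, down to about 111, then feel for the floor.

Emit:
step_arm:
  series:
    - {"x": 0.0,"y": 0.0,"z": 0.01,"ax": 0.0,"ay": 0.0,"az": 0.0,"grip": 1.0}
    - {"x": 0.0,"y": 0.0,"z": 0.018,"ax": 0.0,"ay": 0.0,"az": 0.0,"grip": 1.0}
    - {"x": 0.0,"y": 0.0,"z": 0.024,"ax": 0.0,"ay": 0.0,"az": 0.0,"grip": 1.0}
    - {"x": 0.0,"y": 0.0,"z": 0.026,"ax": 0.0,"ay": 0.0,"az": 0.0,"grip": 1.0}
    - {"x": 0.0,"y": 0.0,"z": 0.026,"ax": 0.0,"ay": 0.0,"az": 0.0,"grip": 1.0}

```text
time: 15.45
tool_pos: [0.5575, 0.0622, 0.1108]
tcp_rot: [-2.246, -2.196, 0.001]
wrist_force: [0.7, -3.0, -0.6]
width: -0.005
grip_force: 1.2
```

Emit:
step_arm:
  series:
    - {"x": 0.0,"y": 0.0,"z": 0.001,"ax": 0.0,"ay": 0.0,"az": 0.0,"grip": 1.0}
    - {"x": 0.0,"y": 0.0,"z": 0.002,"ax": 0.0,"ay": 0.0,"az": 0.0,"grip": 1.0}
    - {"x": 0.0,"y": 0.0,"z": 0.002,"ax": 0.0,"ay": 0.0,"az": 0.0,"grip": 1.0}

```text
time: 15.75
tool_pos: [0.5577, 0.0626, 0.1103]
tcp_rot: [-2.246, -2.196, -0.001]
wrist_force: [-0.4, -2.7, 1.6]
width: 0.001
grip_force: 1.1
```

Emit:
step_arm:
  series:
    - {"x": 0.0,"y": 0.0,"z": 0.001,"ax": 0.0,"ay": 0.0,"az": 0.0,"grip": 1.0}
    - {"x": 0.0,"y": 0.0,"z": 0.002,"ax": 0.0,"ay": 0.0,"az": 0.0,"grip": 1.0}
    - {"x": 0.0,"y": 0.0,"z": 0.002,"ax": 0.0,"ay": 0.0,"az": 0.0,"grip": 1.0}

```text
time: 16.05
tool_pos: [0.5579, 0.0627, 0.1101]
tcp_rot: [-2.246, -2.196, -0.001]
wrist_force: [-1.9, -1.1, 5.6]
width: 0.003
grip_force: 3.5
```

Emit:
step_arm:
  series:
    - {"x": 0.0,"y": 0.0,"z": 0.001,"ax": 0.0,"ay": 0.0,"az": 0.0,"grip": 1.0}
    - {"x": 0.0,"y": 0.0,"z": 0.002,"ax": 0.0,"ay": 0.0,"az": 0.0,"grip": 1.0}
    - {"x": 0.0,"y": 0.0,"z": 0.002,"ax": 0.0,"ay": 0.0,"az": 0.0,"grip": 1.0}

```text
time: 16.35
tool_pos: [0.558, 0.0627, 0.1101]
tcp_rot: [-2.246, -2.196, -0.002]
wrist_force: [-3.8, -2.1, 10.3]
width: -0.003
grip_force: 6.4
```

The floor is felt at 0.110 (40 mm below the mouth), with 10 N and no further travel. I'll withdraw straight up and move away.

Emit:
step_arm:
  series:
    - {"x": 0.0,"y": 0.0,"z": -0.02,"ax": 0.0,"ay": 0.0,"az": 0.0,"grip": 1.0}
    - {"x": 0.0,"y": 0.0,"z": -0.08,"ax": 0.0,"ay": 0.0,"az": 0.0,"grip": 1.0}
    - {"x": 0.0,"y": 0.0,"z": -0.16,"ax": 0.0,"ay": 0.0,"az": 0.0,"grip": 1.0}
    - {"x": 0.0,"y": 0.0,"z": -0.26,"ax": 0.0,"ay": 0.0,"az": 0.0,"grip": 1.0}
    - {"x": -0.1,"y": 0.0,"z": -0.3,"ax": 0.0,"ay": 0.0,"az": 0.0,"grip": 1.0}
    - {"x": -0.2,"y": 0.0,"z": -0.3,"ax": 0.0,"ay": 0.0,"az": 0.0,"grip": 1.0}
    - {"x": -0.3,"y": 0.0,"z": -0.3,"ax": 0.0,"ay": 0.0,"az": 0.0,"grip": 1.0}
    - {"x": -0.4,"y": 0.0,"z": -0.3,"ax": 0.0,"ay": 0.0,"az": 0.0,"grip": 1.0}
    - {"x": -0.5,"y": 0.0,"z": -0.3,"ax": 0.0,"ay": 0.0,"az": 0.0,"grip": 1.0}
    - {"x": -0.5,"y": 0.0,"z": -0.3,"ax": 0.0,"ay": 0.0,"az": 0.0,"grip": 1.0}

```text
time: 17.35
tool_pos: [0.5519, -0.1923, 0.2582]
tcp_rot: [2.251, 2.189, -0.0]
wrist_force: [0.8, 0.4, -0.1]
width: -0.001
grip_force: 0.0
```

```bash
python3 - <<'E'
from workcell import imaging
import cv2,numpy as np
a=imaging.read_camera("top")["img"];b=imaging.read_camera("side")["img"]
im=np.zeros((560,800,3),np.uint8)
im[:560,:400]=cv2.resize(a[130:270,110:410],(400,187),interpolation=2)[0:0].sum() if 0 else 0
im[:187,:400]=cv2.resize(a[130:270,110:410],(400,187),interpolation=2)
im[:560,400:]=cv2.resize(b[130:354,230:390],(400,560),interpolation=2)
im[200:,:400]=cv2.resize(a[180:260,210:299],(400,360),interpolation=2)
cv2.imwrite("pics/f.png",im[:,:,::-1])
E
```

```text
(no output)
```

View pics/f.png

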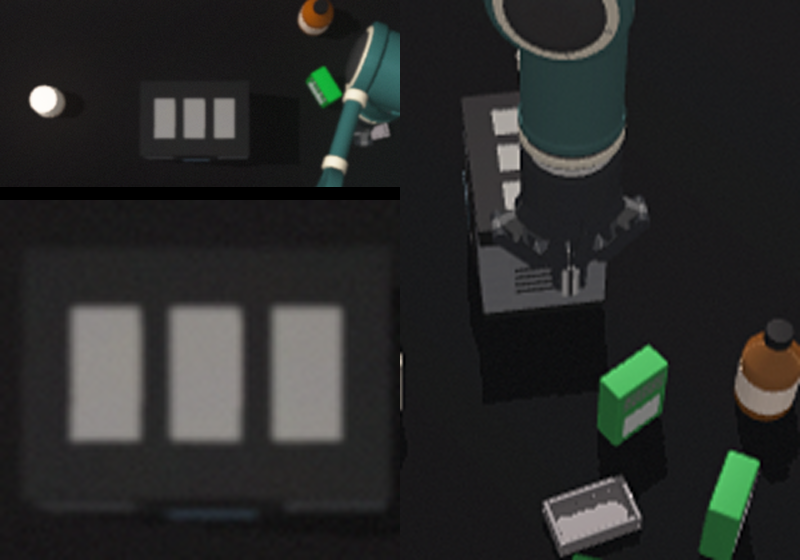

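All three flaps are shut and equally bright (top-view crop columns 105, 205 and 307). The cradle is empty, the bottle and jar look undisturbed, and the arm is touching nothing.

```bash
python3 -c "
from workcell import bot
print(bot.finish_job())"
```

```text
the job is handed in; nothing more can be done
None
```

The cassette is pushed down to the floor of slot 1 (the middle, free slot), all three flaps look shut, the bottle and jar look undisturbed (the beaker wasn't in the last picture, but the arm never went near it), and the job was handed in at about 17.5 s.

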